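Clear the foam disc and bring the sander to it

ROBOT

A 7-joint arm with a two-finger parallel gripper is mounted at the origin on the work surface. World frame = base frame: x ahead of the robot, y to its left, z up, the work surface at z = 0. Lengths are in mm, angles in rad, forces in N, time in s.
With the tool pointing down it reaches from about 425 to 875 mm from the base axis. Payload 8.4 kg.
Tool frame: the origin (TCP) lies at the very end of the fingers, on their centre line; the grasp point (between the pads) lies 19 mm behind it (r.grasp_offset is the distance from the TCP to the grasp point, in mm); z points along the fingers, y is the line along which they close (so a half turn about z gives the same grasp; the last joint's range is limited). The gripper opens to 85 mm and grips with 20 to 120 N. Pads are 22 mm wide; open, the fingers measure 114 mm over their backs; the gripper's body (76 mm by 85 mm) begins 54 mm behind the grasp point. The pads swing forward as they close: fully open they stand 13 mm farther back than shut.
Start: joints at [1.125, 0.333, 0.04, 1.465, -0.013, 1.343, -0.059], TCP at [220.905, -611.281, 231.308] pointing down, gripper open.
Joint ranges: [-2.58, 2.58], [-0.38, 2.09], [-1.3, 1.39], [0.25, 2.4], [-1.5, 4.64], [0.08, 2.09], [-2.65, 2.65]. Speed limits (rad/s): [2.22, 2.22, 2.79, 2.79, 3.14, 3.14, 3.14].

INTERFACE

Orientations are given as a unit quaternion [w, x, y, z].
In Python, from plant import r gives the robot as it stands.
- The arm moves only by the tool carry_out, never from a script. Its argument "plan" is text: rows parted by semicolons, each of 7 numbers parted by spaces: the shift along the tool's x, y, z in mm, then the turn, a rotation vector about the tool's x, y, z in rad, then the opening, from 0 (shut) to 1 (fully open). In form: x y z ax ay az jaw; .... A call has 1 to 5 rows; each row shifts and turns the commanded pose from where the row before left it, along the tool's axes as they then stand; what a row does not reach is not made up. A row lasts 1/8 s, in which the tool goes at most 62.5 mm and 10.7 degrees, less where a joint would pass 70% of its speed; a pose out of reach is approached as far as the arm can. A call with a gripper value outside its range is refused whole. The fingers move at their own pace and stop on an object; "newtons" is the grip in N (left out, the last holds). Time passes only in rows, so rows that do not move let the fingers close. It gives the time, the measured TCP pose, the force, the opening and the grip force at its end, in the units of the state.
- r.get_obs(): the state, without advancing time (a new reading comes with each control period).
- r.get_image(name): name is "scene" or "top" or "wrist"; returns the picture (400x640x3 uint8, red, green, blue); there is no depth.
- r.camera_params(name): a dict with "fx", "fy", "cx", "cy" (pixels), "dist" ([k1, k2, p1, p2, k3] as OpenCV has them; the pictures are not rectified), "xyz" and "attitude" of the camera in the world. Camera axes: x right, y up, looking along -z (the intrinsics and any distortion apply to the point x, -y, -z); pixel columns grow to the right and rows downward; lengths in mm; the calibration is good to about 2 mm. A picture is of the moment at which its call begins: read the wrist's pose just before it. camera_params takes no time and is no camera call; for the wrist camera it gives the pose at the moment of the call.
- r.sign_off(): hands the job in; it is judged then, once.
The state is a dict: "clock": time; "q": joint angles; "joint_velocities": joint speeds; "joint_efforts": joint torques, N m; "tool_pos": TCP position; "eef_rot": TCP orientation; "contact_force": force on the tool from outside, world axes, zero at the start; "wrist_torque": the same for the moment, N m; "grip_width": finger opening in mm; "finger_force": force on a finger pad.
Only numpy, scipy, OpenCV 4.12 (cv2) and the standard library are available. Lean on these libraries where they do the work, as an engineer would, in place of code of your own. Each camera call takes 0.05 s, during which the arm holds its last target. There are 200 camera calls.

TASK

Get the white foam disc ready for chamfering: first put the two paint pots that were left standing on it (orange and green) upright into free cells of the wooden crate, one per cell. Then draw the cordless sander up out of its blue holder, tip it to lean at about 45 degrees with its sanding pad downward, and hold it with the pad roughly over the middle of the disc, about a hand's breadth (8 cm) above it. Finish while still holding it there, still; the sander must not touch the disc, no pot may be tipped over and the other things on the bench stay where they are.

Things in the scene. Friction and masses are not known exactly. Their poses are not given: they have to be found in the camera images.
- fixture: White round foam disc, 180 mm across and 40 mm thick, on a low round metal stand fixed to the bench. Origin on the bench under its centre; z up. The disc's upper face is 70 mm above the bench, its underside 30 mm.
- disc_top (a point): Centre of the foam disc's upper face, 70 mm above the bench.
- orange_pot: Closed orange pot with lid of the same colour over a thin black band: plain cylinder 46 mm across, 90 mm tall, about 0.15 kg. Origin at the centre of its underside, z up. Stands on the disc at the start, 40 mm or so from its centre, across the disc's centre from the green pot.
- green_pot: Closed green pot with lid of the same colour over a thin black band: same size as the orange one (46 mm across, 90 mm tall, about 0.15 kg). Origin at the centre of its underside, z up. Stands on the disc at the start.
- crate: Light wooden open crate fixed to the bench, 160 x 160 mm outside, 50 mm high, walls, floor and cross-shaped divider (as high as the walls) 5 mm thick: 2 x 2 square cells, 72 mm wide inside. Origin under its centre, z up, x and y along its walls. It may stand on the left or the right, at any yaw up to a quarter turn and a bit.
- cell0 (a point): Centre of the floor of the free cell at crate +x, +y; the cell floor is 5 mm above the bench and 45 mm below the crate's rim.
- cell1 (a point): Centre of the floor of the free cell at crate +x, -y.
- cell2 (a point): Centre of the floor of the free cell at crate -x, +y.
- grey_pot: Grey pot with steel lid, 46 mm across, 90 mm tall, already standing in the fourth cell (crate -x, -y). Leave it there. Origin at the centre of its underside.
- holder: Sander holder fixed to the bench: a blue round cup, 68 mm outside, 58 mm inside, open at the top, on a 100 x 100 x 8 mm steel plate. Origin on the bench under its centre, z up. The cup's inner floor is 12 mm above the bench, its rim 58 mm. It stands on the other side of the disc from the crate.
- holder_rim (a point): Centre of the cup's mouth, 58 mm above the bench.
- sander: Cordless mini sander, 156 mm long, about 0.3 kg, upright in the holder. Origin at the centre of the pad's face, z along the tool to its top end. Pad round, 50 mm across, 11 mm thick, yellow and black; steel neck; round black collar 47 mm across at z 40 to 54 mm; then a 38 mm square grip, flat sides facing its own x and y, grey, orange from z 120 to 155 mm. Centre of mass at about z 90 mm.
- pad (a point): Centre of the sanding pad's working face (the sander's lower end, same as its origin).
- sander_grip (a point): Point on the sander's axis, 122 mm from the pad's face and 33 mm below the top end: a good place to grip across two flat sides, 38 mm apart.
- foam_block: Bystander: cork and red sanding block 70 x 100 x 28 mm. Origin at the centre of its underside.
- tape: Bystander: yellow roll of tape, 100 mm across, 24 mm high. Origin at the centre of its underside.
- mug: Bystander: blue mug, 80 mm across, 90 mm tall. Origin at the centre of its underside.
- dome: Bystander: white foam dome, 100 mm across, 50 mm tall. Origin at the centre of its underside.

How it is judged:
By the outcome, as a careful person would: the job done as asked, in the order asked, and still so for the second after the job is handed in, while the arm keeps its last pose, push and grip.
It also fails if it takes over 61 s, if anything falls off the work surface, if the arm or the gripper's body presses on something with over 40 N, if the wrist force passes 120 N, or if a joint passes its speed limit or range.

## Working session

There is one attempt and no reset: what is moved stays moved. The work goes in short steps, Python scripts to look and compute and a tool call to move; the robot and the scene stay as the last step left them, time stands still between calls to the robot, and variables do not carry over. Pictures are saved under pics/ and viewed, at most 13 in all, crops included, and the job is handed in when it is done.

Besides the shell and the picture viewer there is one more tool, called by a JSON object that holds its "fn" and its "kwargs", one argument or row to a line. carry_out: Moves the arm, as the interface text tells. Its arguments: {"type":"object","properties":{"plan":{"type":"string"},"newtons":{"type":"number"}},"required":["plan"]}

```bash
ls; mkdir -p pics; python3 - <<'E'
from plant import r
import cv2,numpy as np
print(r.get_obs())
for n in("top","scene","wrist"):
    p=r.camera_params(n);print(n,p)
    cv2.imwrite(f"pics/{n}0.png",r.get_image(n)[:,:,::-1])
E
```

```text
pics
{'clock': 0.0, 'q': array([ 1.12481567,  0.33390827,  0.0398451 ,  1.46627713, -0.01338053,
        1.34329581, -0.05849652]), 'joint_velocities': array([-9.72840779e-04, -4.37974829e-04, -3.58953061e-04,  1.96627931e-04,
       -1.28187844e-03, -8.32641615e-05,  1.05263765e-05]), 'joint_efforts': array([ 7.35666272e-04, -6.58550763e+01,  1.36574026e+00, -4.05557513e+01,
        1.67988130e-02,  1.26369737e-02,  1.81867040e-05]), 'tool_pos': array([ 220.74417651, -610.88212581,  230.41971002]), 'eef_rot': array([-7.86868376e-04,  9.85003668e-01,  1.72531492e-01, -1.98578330e-04]), 'contact_force': array([-0.0459967 ,  0.0463883 ,  0.16763413]), 'wrist_torque': array([0.03779177, 0.01545216, 0.0143945 ]), 'finger_force': 0.0, 'grip_width': 85.10129488380298}
top {'fx': 452.2833205553735, 'fy': 452.2833205553735, 'cx': 317.6587603772567, 'cy': 202.02500863279874, 'dist': array([-0.12237697,  0.        ,  0.        ,  0.        ,  0.        ]), 'xyz': array([ 349.24431516,   47.5149584 , 1162.67271681]), 'attitude': array([-0.66191609, -0.08259792,  0.08853383,  0.73973403])}
scene {'fx': 509.9059778331888, 'fy': 509.9059778331888, 'cx': 317.2194230819262, 'cy': 191.38947745583735, 'dist': array([-0.12976839,  0.        ,  0.        ,  0.        ,  0.        ]), 'xyz': array([1276.83062102,   77.13554206, 1071.28234576]), 'attitude': array([0.63783481, 0.20974991, 0.22752585, 0.70526854])}
wrist {'fx': 343.0083891632148, 'fy': 343.0083891632148, 'cx': 317.34098550074924, 'cy': 199.2105307152508, 'dist': array([-0.07618659,  0.        ,  0.        ,  0.        ,  0.        ]), 'xyz': array([ 283.6663113 , -588.49767124,  373.95297629]), 'attitude': array([ 0.81135048, -0.10741892,  0.07578011, -0.56958664])}
```

View pics/top0.png

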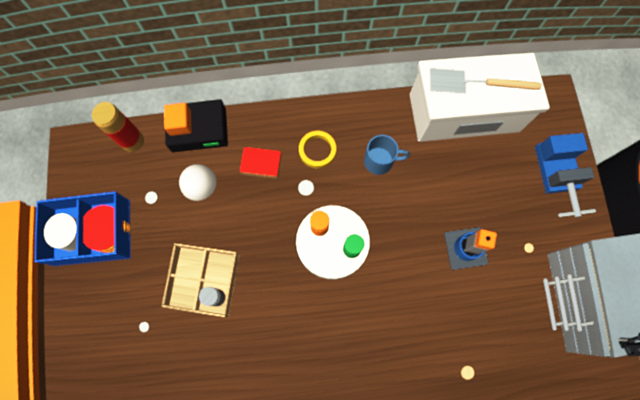

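View pics/scene0.png

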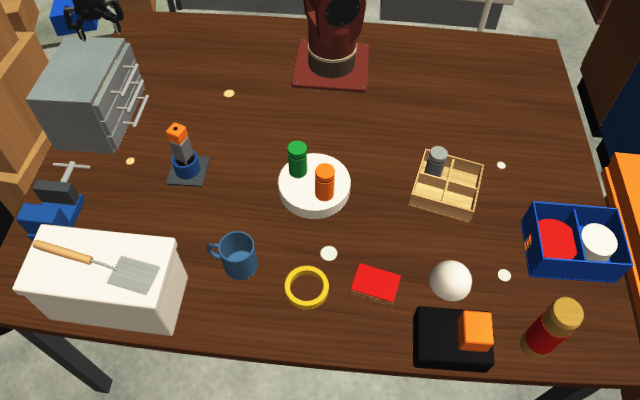

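```bash
cat > h.py <<'E'
import cv2,numpy as np
from scipy.spatial.transform import Rotation as R
from scipy.optimize import minimize
def rot(q): return R.from_quat(np.roll(q,-1))
def proj(p,X):
    Rc=rot(p["attitude"]).as_matrix()@np.diag([1,-1,-1])
    K=np.array([[p["fx"],0,p["cx"]],[0,p["fy"],p["cy"]],[0,0,1]])
    Rw=Rc.T; t=-Rw@p["xyz"]
    return cv2.projectPoints(np.asarray(X,float).reshape(-1,1,3),cv2.Rodrigues(Rw)[0],t,K,p["dist"])[0][:,0]
def ray(p,uv,z):
    K=np.array([[p["fx"],0,p["cx"]],[0,p["fy"],p["cy"]],[0,0,1]])
    a=cv2.undistortPoints(np.array([[uv]],float),K,p["dist"])[0,0]
    d=rot(p["attitude"]).apply([a[0],-a[1],-1]); o=p["xyz"]
    return o+d*(z-o[2])/d[2]
A=np.linspace(0,2*np.pi,40,endpoint=False)
def cyl(x,y,rad,z0,z1):
    return np.array([[x+rad*np.cos(a),y+rad*np.sin(a),z] for a in A for z in(z0,z1)])
def box(x,y,yaw,s,z0,z1):
    c,n=np.cos(yaw),np.sin(yaw)
    return np.array([[x+c*i*s/2-n*j*s/2,y+n*i*s/2+c*j*s/2,z] for i in(-1,1) for j in(-1,1) for z in(z0,z1)])
S=8
def hullimg(pts,win):
    im=np.zeros((win[3]*S,win[2]*S),np.uint8)
    h=cv2.convexHull(((pts-np.array(win[:2])+.5)*S).astype(np.float32))
    cv2.fillPoly(im,[np.round(h).astype(np.int32)],1);return im>0
def fit(views,model,x0,step):
    """views: (params, mask(bool full image)); hull IoU cost"""
    T=[]
    for p,m in views:
        n,l,st,_=cv2.connectedComponentsWithStats(cv2.morphologyEx(m.astype(np.uint8),cv2.MORPH_CLOSE,np.ones((3,3))))
        k=1+np.argmax(st[1:,4]); l=l==k; ys,xs=np.nonzero(l)
        win=(xs.min()-8,ys.min()-8,np.ptp(xs)+17,np.ptp(ys)+17)
        pts=np.concatenate([np.c_[xs+a,ys+b] for a in(-.5,.5) for b in(-.5,.5)])
        T.append((p,win,hullimg(pts,win)))
    def cost(v):
        c=0
        for p,w,t in T:
            h=hullimg(proj(p,model(v)),w); c+=1-(h&t).sum()/(h|t).sum()
        return c/len(T)
    x0=np.array(x0,float)
    s=np.vstack([x0]+[x0+np.eye(len(x0))[i]*step[i] for i in range(len(x0))])
    o=minimize(cost,x0,method="Nelder-Mead",options=dict(initial_simplex=s,xatol=.05,fatol=1e-5))
    return o.x.round(3),round(o.fun,3)
def roi(m,x0,x1,y0,y1):
    o=np.zeros_like(m);o[y0:y1,x0:x1]=m[y0:y1,x0:x1];return o
E
python3 - <<'E'
from h import *
from plant import r
P={n:r.camera_params(n) for n in("top","scene")}
H={n:cv2.cvtColor(cv2.imread(f"pics/{n}0.png"),cv2.COLOR_BGR2HSV).astype(int) for n in P}
def m(n,h0,h1,s0,v0,*b):
    h=H[n];return P[n],roi((h[...,0]>=h0)&(h[...,0]<=h1)&(h[...,1]>=s0)&(h[...,2]>=v0),*b)
g=ray(P["top"],(354,243),160);o=ray(P["top"],(320,219),160);d=ray(P["top"],(333,242),70);s=ray(P["top"],(485,239),168);c=ray(P["top"],(200,280),50)
print(g,o,d,s,c)
for n,tb,sb,x in(("g",(338,370,225,262),(282,312,136,182),g),("o",(305,335,205,240),(308,342,158,205),o)):
    hh=(45,85,120,40) if n=="g" else (2,18,170,90)
    for vs in ([m("top",*hh,*tb)],[m("scene",*hh,*sb)],[m("top",*hh,*tb),m("scene",*hh,*sb)]):
        print(n,fit(vs,lambda v:cyl(*v,23,70,160),x[:2],(8,8)))
hh=(2,18,170,90)
vs=[m("top",*hh,470,500,225,255),m("scene",*hh,160,195,115,150)]
for k in([vs[0]],[vs[1]],vs):print("s",[fit(k,lambda v:box(*v,38,132,167),[*s[:2],y],(8,8,.2)) for y in(0,.4,.8,1.2)])
h=H["top"];w=roi((h[...,1]<70)&(h[...,2]>120),285,380,195,290)
print("disc",fit([(P["top"],w)],lambda v:cyl(*v,90,35,70),d[:2],(8,8)))
vs=[m("top",12,32,60,100,150,250,235,325)]
h=H["top"];vs=[(P["top"],roi((h[...,2]>150)&(h[...,0]>12)&(h[...,0]<32),150,250,235,325))]
print("crate",fit(vs,lambda v:box(*v,160,0,50),[*c[:2],.2],(8,8,.2)))
print("grey",ray(P["top"],(210,296),95))
i=cv2.imread("pics/top0.png");j=cv2.imread("pics/scene0.png")
a=cv2.resize(i[225:335,150:260],None,fx=3,fy=3,interpolation=2)
b=cv2.resize(i[215:285,430:510],None,fx=4,fy=4,interpolation=2);b=cv2.copyMakeBorder(b,0,330-280,0,0,0)
e=np.hstack([a,b]);
f=cv2.resize(j[110:200,150:250],None,fx=3,fy=3,interpolation=2);gg=cv2.resize(j[130:220,260:360],None,fx=3,fy=3,interpolation=2)
f=np.hstack([f,gg]);f=cv2.copyMakeBorder(f,0,0,0,e.shape[1]-600,0);cv2.imwrite("pics/z1.png",np.vstack([e,f])[:600])
E
```

```text
[493.64423441 -45.22482725 160.        ] [556.61329452  24.25592531 160.        ] [514.79137547  -2.95596632  70.        ] [ 467.08250501 -340.50950808  168.        ] [459.30201417 332.45239099  50.        ]
g (array([492.159, -46.431]), np.float64(0.155))
g (array([490.554, -44.869]), np.float64(0.04))
g (array([491.097, -44.825]), np.float64(0.1))
o (array([558.664,  26.105]), np.float64(0.52))
o (array([554.829,  27.53 ]), np.float64(0.065))
o (array([556.039,  27.598]), np.float64(0.305))
s [(array([ 4.68682e+02, -3.49734e+02, -3.81000e-01]), np.float64(0.07)), (array([ 468.469, -349.962,    1.189]), np.float64(0.07)), (array([ 468.512, -350.051,    1.16 ]), np.float64(0.068)), (array([ 468.501, -350.077,    1.159]), np.float64(0.067))]
s [(array([ 4.66568e+02, -3.49281e+02, -2.55000e-01]), np.float64(0.634)), (array([ 463.327, -357.218,    1.24 ]), np.float64(0.635)), (array([ 460.482, -353.668,    1.276]), np.float64(0.636)), (array([ 463.512, -344.706,    1.255]), np.float64(0.635))]
s [(array([ 4.69064e+02, -3.50162e+02, -3.69000e-01]), np.float64(0.353)), (array([ 468.499, -350.171,    1.187]), np.float64(0.353)), (array([ 468.543, -350.005,    1.185]), np.float64(0.352)), (array([ 468.75 , -350.282,    1.197]), np.float64(0.353))]
disc (array([518.233,  -2.386]), np.float64(0.03))
crate (array([ 4.62999e+02,  3.42050e+02, -2.40000e-01]), np.float64(0.058))
grey [415.14780512 299.43918691  95.        ]
```

View pics/z1.png

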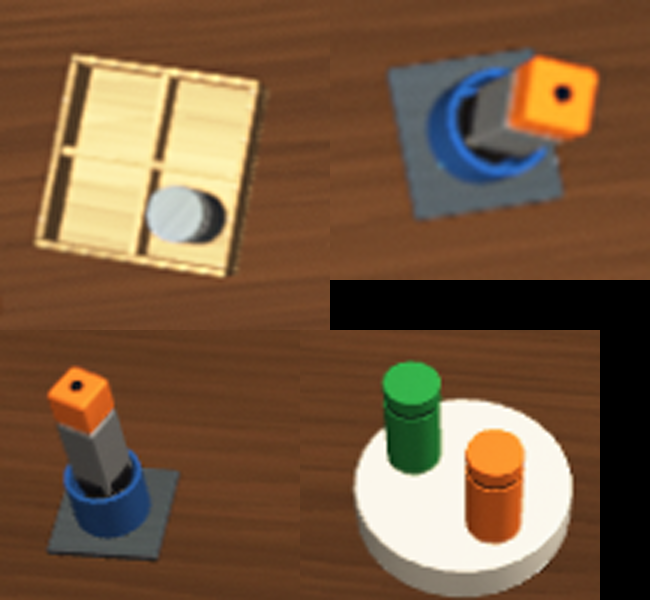

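```bash
cat > go.py <<'E'
import sys,json
from h import *
from plant import r
def down(psi):  # tool y at world angle psi (deg), z down
    p=np.deg2rad(psi);y=np.array([np.cos(p),np.sin(p),0]);z=np.array([0,0,-1.]);return R.from_matrix(np.c_[np.cross(y,z),y,z])
def pose():
    o=r.get_obs();open("log.txt","a").write(json.dumps([list(o["q"]),list(o["tool_pos"]),list(o["eef_rot"])])+"\n")
    return o,o["tool_pos"],rot(o["eef_rot"])
def rows(p0,R0,p1,R1,n,jaw,twist=None):
    rv=(R0.inv()*R1).as_rotvec() if twist is None else twist
    out=[]
    d=(np.array(p1)-p0)/n;step=R.from_rotvec(rv/n);Q=R0
    for i in range(n):
        out.append(np.r_[Q.inv().apply(d).round(1),step.as_rotvec().round(4),jaw]);Q=Q*step
    for k in range(0,n,5):print("; ".join(" ".join(f"{v:g}" for v in o) for o in out[k:k+5]))
def show(o):print(round(o["clock"],2),o["tool_pos"].round(1),"ydir",np.rad2deg(np.arctan2(*rot(o["eef_rot"]).as_matrix()[1::-1,1])).round(1),"F",o["contact_force"].round(1),"w",round(o["grip_width"],1),"ff",round(o["finger_force"],1),"q",o["q"].round(2))
E
python3 - <<'E'
from go import *
o,p,Q=pose();show(o);print(Q.as_matrix().round(2))
R1=down(76.25)
rows(p,Q,[490.5,-45,235],R1,15,1,twist=np.array([0,0,-np.deg2rad(146.3)]))
E
```

```text
0.15 [ 220.8 -611.   230.6] ydir -70.1 F [ 0.9  0.1 -0.2] w 85.5 ff 0.0 q [ 1.12  0.33  0.04  1.47 -0.01  1.34 -0.06]
[[ 0.94  0.34 -0.  ]
 [ 0.34 -0.94  0.  ]
 [-0.   -0.   -1.  ]]
29.7 -29.4 -0.3 0 0 -0.1702 1; 34.3 -23.9 -0.3 0 0 -0.1702 1; 37.8 -17.8 -0.3 0 0 -0.1702 1; 40.3 -11.1 -0.3 0 0 -0.1702 1; 41.6 -4.1 -0.3 0 0 -0.1702 1
41.7 3 -0.3 0 0 -0.1702 1; 40.6 10 -0.3 0 0 -0.1702 1; 38.3 16.7 -0.3 0 0 -0.1702 1; 34.9 23 -0.3 0 0 -0.1702 1; 30.5 28.6 -0.3 0 0 -0.1702 1
25.2 33.3 -0.3 0 0 -0.1702 1; 19.2 37.1 -0.3 0 0 -0.1702 1; 12.6 39.8 -0.3 0 0 -0.1702 1; 5.7 41.4 -0.3 0 0 -0.1702 1; -1.4 41.8 -0.3 0 0 -0.1702 1
```

{"fn": "carry_out", "kwargs": {
  "plan": "30 -29 0 0 0 -0.17 1; 34 -24 0 0 0 -0.17 1; 38 -18 0 0 0 -0.17 1; 40 -11 0 0 0 -0.17 1; 42 -4 0 0 0 -0.17 1"
}}

```text
clock: 0.78
tool_pos: [311.5, -421.3, 231.2]
eef_rot: [-0.0, 0.825, 0.566, -0.0]
contact_force: [-0.1, 0.6, -0.7]
grip_width: 85.3
finger_force: 0.0
```

{"fn": "carry_out", "kwargs": {
  "plan": "42 3 0 0 0 -0.17 1; 41 10 0 0 0 -0.17 1; 38 17 0 0 0 -0.17 1; 35 23 0 0 0 -0.17 1; 30 29 0 0 0 -0.17 1"
}}

```text
clock: 1.4
tool_pos: [402.6, -232.7, 231.2]
eef_rot: [-0.0, 0.518, 0.855, -0.0]
contact_force: [-0.2, -1.1, -0.2]
grip_width: 85.5
finger_force: 0.0
```

{"fn": "carry_out", "kwargs": {
  "plan": "25 33 0 0 0 -0.17 1; 19 37 0 0 0 -0.17 1; 13 40 0 0 0 -0.17 1; 6 41 0 0 0 -0.17 1; -1 42 0 0 0 -0.17 1"
}}

```text
clock: 2.02
tool_pos: [492.0, -44.5, 231.3]
eef_rot: [0.0, 0.119, 0.993, -0.0]
contact_force: [0.8, -0.5, 0.0]
grip_width: 85.4
finger_force: 0.0
```

```bash
python3 - <<'E'
from go import *
o,p,Q=pose();show(o)
P=r.camera_params("wrist");im=r.get_image("wrist")
h=cv2.cvtColor(im,cv2.COLOR_RGB2HSV).astype(int)
g=(h[...,0]>45)&(h[...,0]<85)&(h[...,1]>120)&(h[...,2]>40)
print("green",fit([(P,g)],lambda v:cyl(*v,23,70,160),[490.5,-45],(6,6)))
og=(h[...,0]>2)&(h[...,0]<18)&(h[...,1]>190)&(h[...,2]>90)
print("orange",fit([(P,og)],lambda v:cyl(*v,23,70,160),[555,27],(6,6)))
w=im[:,:,::-1].copy()
for c in((490.5,-45),(555,27.3)):
    for z in(70,160):
        cv2.polylines(w,[proj(P,cyl(*c,23,z,z)[::2]).astype(int)],True,(255,0,255),1)
cv2.polylines(w,[proj(P,cyl(518.2,-2.4,90,70,70)[::2]).astype(int)],True,(0,0,255),1)
cv2.imwrite("pics/w1.png",w)
E
```

```text
2.02 [492.  -44.5 231.3] ydir 76.3 F [ 0.8 -0.5  0. ] w 85.4 ff 0.0 q [ 0.59  0.05 -0.6   1.81  0.03  1.29  1.31]
green (array([493.66 , -45.118]), np.float64(0.057))
orange (array([558.185,  29.292]), np.float64(0.436))
```

View pics/w1.png

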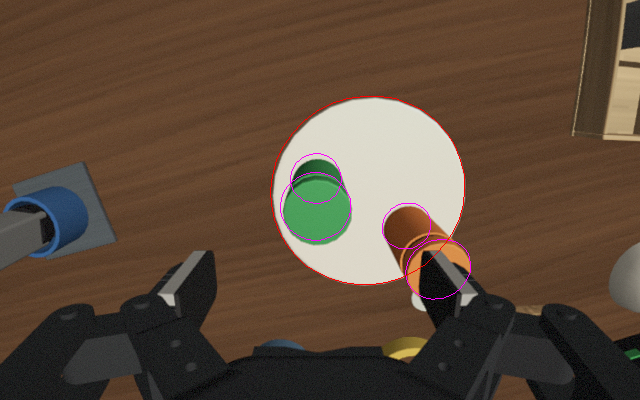

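{"fn": "carry_out", "kwargs": {
  "plan": "0 0 40 0 0 0 1; 0 0 40 0 0 0 1; 0 0 30 0 0 0 1; 0 0 0 0 0 0 0.4; 0 0 0 0 0 0 0.4",
  "newtons": 30
}}

```text
clock: 2.7
tool_pos: [492.3, -45.7, 122.5]
eef_rot: [0.001, 0.122, 0.993, 0.0]
contact_force: [-0.5, -0.4, 0.0]
grip_width: 51.6
finger_force: 0.0
```

{"fn": "carry_out", "kwargs": {
  "plan": "0 0 0 0 0 0 0.3; 0 0 0 0 0 0 0.3; 0 0 0 0 0 0 0.3; 0 0 0 0 0 0 0.3"
}}

```text
clock: 3.2
tool_pos: [492.7, -45.7, 122.8]
eef_rot: [0.001, 0.122, 0.993, -0.0]
contact_force: [-0.7, 0.2, 6.6]
grip_width: 45.1
finger_force: 31.4
```

{"fn": "carry_out", "kwargs": {
  "plan": "0 0 -30 0 0 0 0.3; 0 0 -40 0 0 0 0.3; 0 0 -40 0 0 0 0.3"
}}

```text
clock: 3.58
tool_pos: [491.5, -45.7, 232.8]
eef_rot: [0.0, 0.122, 0.993, -0.0]
contact_force: [-0.1, 0.5, -1.0]
grip_width: 45.2
finger_force: 31.4
```

```bash
python3 - <<'E'
from go import *
o,p,Q=pose();show(o)
rows(p,Q,[491.2,250,p[2]],down(76.25),7,.3)
E
```

```text
3.58 [491.5 -45.7 232.8] ydir 76.0 F [-0.1  0.5 -1. ] w 45.2 ff 31.4 q [ 0.59  0.05 -0.6   1.81  0.03  1.29  1.31]
10.3 41 -0 -0 0 -0.0007 0.3; 10.2 41 -0 -0 0 -0.0007 0.3; 10.2 41 -0 -0 0 -0.0007 0.3; 10.2 41 -0 -0 0 -0.0007 0.3; 10.2 41 -0 -0 0 -0.0007 0.3
10.1 41 -0 -0 0 -0.0007 0.3; 10.1 41 -0 -0 0 -0.0007 0.3
```

{"fn": "carry_out", "kwargs": {
  "plan": "10 41 0 0 0 0 0.3; 10 41 0 0 0 0 0.3; 10 41 0 0 0 0 0.3; 10 41 0 0 0 0 0.3; 10 41 0 0 0 0 0.3"
}}

```text
clock: 4.2
tool_pos: [492.8, 166.5, 231.8]
eef_rot: [0.0, 0.122, 0.992, -0.0]
contact_force: [0.4, -0.4, -1.9]
grip_width: 45.5
finger_force: 31.6
```

{"fn": "carry_out", "kwargs": {
  "plan": "10 41 0 0 0 0 0.3; 10 41 0 0 0 0 0.3; 0 0 0 0 0 0 0.3"
}}

```text
clock: 4.58
tool_pos: [492.1, 253.5, 231.7]
eef_rot: [-0.0, 0.119, 0.993, 0.001]
contact_force: [-0.2, 0.2, -1.5]
grip_width: 44.9
finger_force: 31.6
```

```bash
python3 - <<'E'
from go import *
o,p,Q=pose();show(o)
P=r.camera_params("wrist");im=r.get_image("wrist")
w=im[:,:,::-1].copy()
b=box(463,342,-.24,160,50,50)[::2][[0,1,3,2]]
cv2.polylines(w,[proj(P,b).astype(int)],True,(255,0,255),1)
cv2.polylines(w,[proj(P,cyl(*((463,342)+np.array([[.971,.238],[-.238,.971]])@[-38.5,-38.5]),23,95,95)[::2]).astype(int)],True,(0,0,255),1)
cv2.imwrite("pics/w2.png",w)
E
```

```text
4.58 [492.1 253.5 231.7] ydir 76.3 F [-0.2  0.2 -1.5] w 44.9 ff 31.6 q [ 0.18  0.23 -0.85  1.67  0.18  1.32  0.64]
```

View pics/w2.png

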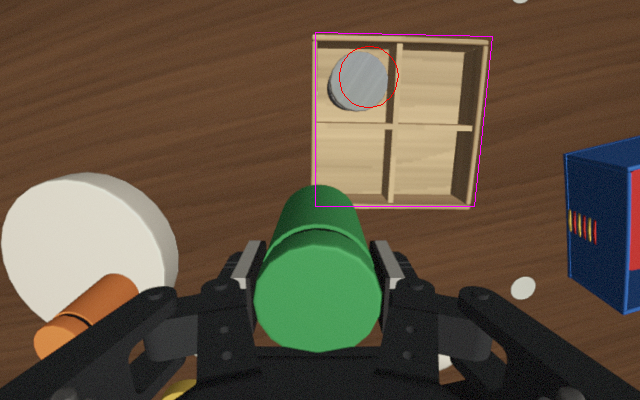

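{"fn": "carry_out", "kwargs": {
  "plan": "11 41 0 0 0 0 0.3; 0 0 0 0 0 0 0.3; 0 0 50 0 0 0 0.3; 0 0 50 0 0 0 0.3; 0 0 40 0 0 0 0.3"
}}

```text
clock: 5.25
tool_pos: [493.0, 289.5, 89.5]
eef_rot: [-0.0, 0.123, 0.992, -0.001]
contact_force: [0.4, 0.0, -1.3]
grip_width: 45.3
finger_force: 32.2
```

{"fn": "carry_out", "kwargs": {
  "plan": "0 0 25 0 0 0 0.3; 0 0 6 0 0 0 0.3; 0 0 2 0 0 0 0.3"
}}

```text
clock: 5.62
tool_pos: [493.3, 291.5, 59.0]
eef_rot: [0.0, 0.123, 0.992, -0.0]
contact_force: [-0.3, -0.0, -0.4]
grip_width: 45.5
finger_force: 32.1
```

{"fn": "carry_out", "kwargs": {
  "plan": "0 3 1 0 0 0 0.3; 0 0 0 0 0 0 0.3; 0 0 0 0 0 0 0.8; 0 0 0 0 0 0 0.8; 0 0 0 0 0 0 0.8"
}}

```text
clock: 6.25
tool_pos: [493.5, 295.1, 57.5]
eef_rot: [0.0, 0.122, 0.993, 0.0]
contact_force: [-0.5, 0.1, -0.2]
grip_width: 68.6
finger_force: 0.0
```

{"fn": "carry_out", "kwargs": {
  "plan": "0 0 -30 0 0 0 0.8; 0 0 -50 0 0 0 0.8; 0 0 -50 0 0 0 0.8; 0 0 -45 0 0 0 1"
}}

```text
clock: 6.75
tool_pos: [493.3, 295.2, 234.3]
eef_rot: [0.0, 0.122, 0.993, 0.0]
contact_force: [0.7, 0.2, -0.1]
grip_width: 84.1
finger_force: 0.0
```

```bash
python3 - <<'E'
from go import *
o,p,Q=pose();show(o)
rows(p,Q,[556,28,233],down(-13.75),10,1)
P={n:r.camera_params(n) for n in("wrist","top")}
t=[]
for n in P:
    im=r.get_image(n)[:,:,::-1];cv2.imwrite(f"pics/{n}3.png",im)
a=cv2.imread("pics/wrist3.png");b=cv2.resize(cv2.imread("pics/top3.png")[190:340,140:390],None,fx=2.56,fy=2.56)
cv2.imwrite("pics/c3.png",cv2.resize(np.vstack([a[:,:],b]),None,fx=.75,fy=.75))
E
```

```text
6.75 [493.3 295.2 234.3] ydir 76.0 F [ 0.7  0.2 -0.1] w 84.1 ff 0.0 q [ 0.11  0.28 -0.86  1.61  0.22  1.34  0.54]
-12.6 -24.4 0.1 0.0001 0 0.1566 1; -16.2 -22.1 0.1 0.0001 0 0.1566 1; -19.5 -19.3 0.1 0.0001 0 0.1566 1; -22.2 -16.1 0.1 0.0001 0 0.1566 1; -24.5 -12.4 0.1 0.0001 0 0.1566 1
-26.1 -8.4 0.1 0.0001 0 0.1566 1; -27.1 -4.3 0.1 0.0001 0 0.1566 1; -27.4 0 0.1 0.0001 0 0.1566 1; -27.1 4.3 0.1 0.0001 0 0.1566 1; -26.1 8.5 0.1 0.0001 0 0.1566 1
```

View pics/c3.png

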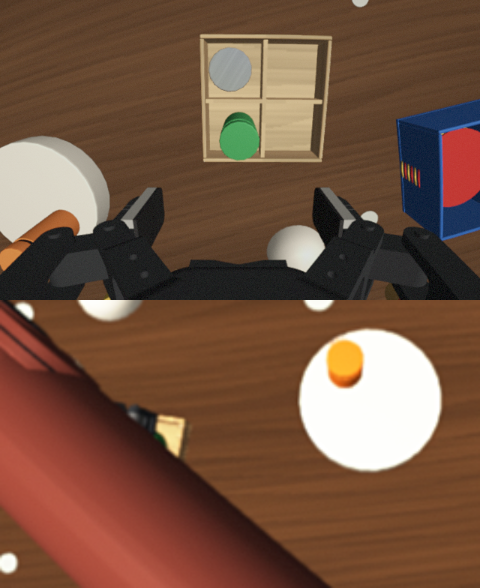

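Green stands upright in its cell (wrist view ~(240,135)). Next the orange pot.

{"fn": "carry_out", "kwargs": {
  "plan": "-13 -24 0 0 0 0.157 1; -16 -22 0 0 0 0.157 1; -20 -19 0 0 0 0.157 1; -22 -16 0 0 0 0.157 1; -24 -12 0 0 0 0.157 1"
}}

```text
clock: 7.48
tool_pos: [525.4, 161.8, 231.8]
eef_rot: [-0.0, 0.495, 0.869, -0.0]
contact_force: [0.7, 1.0, 0.0]
grip_width: 85.1
finger_force: 0.0
```

{"fn": "carry_out", "kwargs": {
  "plan": "-26 -8 0 0 0 0.157 1; -27 -4 0 0 0 0.157 1; -27 0 0 0 0 0.157 1; -27 4 0 0 0 0.157 1; -26 8 0 0 0 0.157 1"
}}

```text
clock: 8.1
tool_pos: [556.0, 29.4, 231.7]
eef_rot: [-0.0, 0.789, 0.614, -0.0]
contact_force: [0.7, -0.1, -0.0]
grip_width: 85.0
finger_force: 0.0
```

```bash
python3 - <<'E'
from go import *
P=r.camera_params("wrist");im=r.get_image("wrist")
o,p,Q=pose();show(o)
h=cv2.cvtColor(im,cv2.COLOR_RGB2HSV).astype(int)
og=(h[...,0]>2)&(h[...,0]<22)&(h[...,1]>190)&(h[...,2]>70)
x,f=fit([(P,og)],lambda v:cyl(*v,23,70,160),[556,28],(6,6));print(x,f)
print((Q.inv().apply(np.r_[x,121]-p)).round(1),(Q.inv().apply(np.array([556,28,121])-p)).round(1))
rows(np.array([556,28,233]),down(-13.75),[434.8,388.6,233],down(-13.75),8,.3)
E
```

```text
8.15 [556.7  24.9 231.5] ydir -15.0 F [ 1.7 -4.8 -0.4] w 85.4 ff 0.0 q [ 0.34  0.19 -0.52  1.67  0.1   1.31 -0.46]
[556.189  24.357] 0.824
[ -0.4  -0.4 110.5] [  3.1  -1.5 110.5]
40.2 -25.4 0 0 0 0 0.3; 40.2 -25.4 0 0 0 0 0.3; 40.2 -25.4 0 0 0 0 0.3; 40.2 -25.4 0 0 0 0 0.3; 40.2 -25.4 0 0 0 0 0.3
40.2 -25.4 0 0 0 0 0.3; 40.2 -25.4 0 0 0 0 0.3; 40.2 -25.4 0 0 0 0 0.3
```

{"fn": "carry_out", "kwargs": {
  "plan": "0 0 10 0 0 0 1; 0 0 0 0 0 0 1; 0 0 0 0 0 0 1"
}}

```text
clock: 8.52
tool_pos: [555.8, 31.4, 222.1]
eef_rot: [-0.0, 0.787, 0.617, -0.0]
contact_force: [0.2, 0.6, -0.1]
grip_width: 85.4
finger_force: 0.0
```

```bash
python3 - <<'E'
from go import *
P=r.camera_params("wrist");im=r.get_image("wrist")
o,p,Q=pose();show(o);print(P["xyz"])
P2=r.camera_params("wrist");im=r.get_image("wrist")
o,p,Q=pose();show(o);print(P2["xyz"])
w=im[:,:,::-1].copy()
for z in(70,160):cv2.polylines(w,[proj(P2,cyl(556,28,23,z,z)[::2]).astype(int)],True,(255,0,255),1)
cv2.polylines(w,[proj(P2,cyl(518.2,-2.4,90,70,70)[::2]).astype(int)],True,(0,0,255),1)
cv2.imwrite("pics/w4.png",w)
E
```

```text
8.57 [556.   31.2 222.4] ydir -13.9 F [-0.6  0.4 -0. ] w 85.6 ff 0.0 q [ 0.33  0.19 -0.53  1.68  0.1   1.29 -0.46]
[572.48560543  95.55835102 365.6065378 ]
8.62 [556.1  31.1 222.5] ydir -13.9 F [-0.2 -0.1 -0.4] w 85.6 ff 0.0 q [ 0.33  0.19 -0.53  1.68  0.1   1.29 -0.46]
[572.61280784  95.39881468 365.82389629]
```

View pics/w4.png

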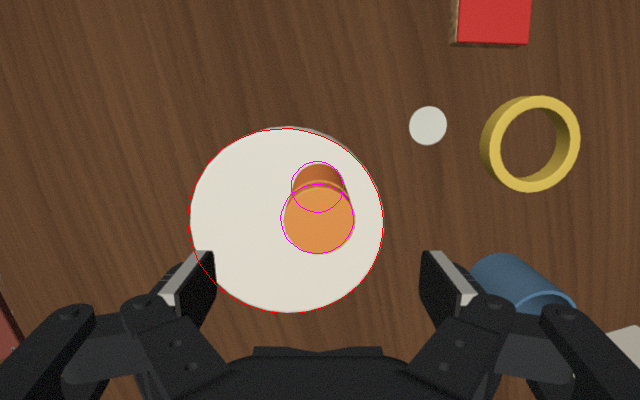

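{"fn": "carry_out", "kwargs": {
  "plan": "-3 2 20 0 0 0 1; 0 0 40 0 0 0 1; 0 0 40 0 0 0 1; 0 0 0 0 0 0 0.4; 0 0 0 0 0 0 0.4"
}}

```text
clock: 9.25
tool_pos: [558.2, 27.3, 124.0]
eef_rot: [0.0, 0.788, 0.616, 0.001]
contact_force: [-0.3, 0.2, 0.8]
grip_width: 51.5
finger_force: 0.0
```

{"fn": "carry_out", "kwargs": {
  "plan": "0 0 0 0 0 0 0.3; 0 0 0 0 0 0 0.3; 0 0 0 0 0 0 0.3; 0 0 0 0 0 0 0.3"
}}

```text
clock: 9.75
tool_pos: [558.5, 27.3, 124.3]
eef_rot: [0.001, 0.788, 0.616, 0.001]
contact_force: [-2.4, 0.4, 7.2]
grip_width: 45.8
finger_force: 32.0
```

{"fn": "carry_out", "kwargs": {
  "plan": "0 0 -30 0 0 0 0.3; 0 0 -40 0 0 0 0.3; 0 0 -40 0 0 0 0.3; 40 -25 0 0 0 0 0.3; 40 -25 0 0 0 0 0.3"
}}

```text
clock: 10.38
tool_pos: [528.2, 117.4, 233.7]
eef_rot: [0.001, 0.788, 0.615, 0.001]
contact_force: [0.4, 0.7, -0.0]
grip_width: 45.7
finger_force: 31.6
```

{"fn": "carry_out", "kwargs": {
  "plan": "40 -26 0 0 0 0 0.3; 40 -26 0 0 0 0 0.3; 40 -26 0 0 0 0 0.3; 40 -26 0 0 0 0 0.3; 40 -26 0 0 0 0 0.3"
}}

```text
clock: 11.0
tool_pos: [449.9, 343.5, 233.2]
eef_rot: [0.0, 0.788, 0.616, 0.001]
contact_force: [0.1, -0.4, -2.2]
grip_width: 45.4
finger_force: 31.6
```

{"fn": "carry_out", "kwargs": {
  "plan": "40 -26 0 0 0 0 0.3; 0 0 0 0 0 0 0.3; 0 0 0 0 0 0 0.3"
}}

```text
clock: 11.38
tool_pos: [435.0, 386.9, 232.6]
eef_rot: [0.0, 0.788, 0.616, 0.0]
contact_force: [0.3, 0.0, -0.9]
grip_width: 45.2
finger_force: 31.6
```

```bash
python3 - <<'E'
from go import *
o,p,Q=pose();show(o);print(Q.inv().apply(np.array([434.8,388.6,60])-p).round(1))
E
```

```text
11.38 [435.  386.9 232.6] ydir -14.0 F [ 0.3  0.  -0.9] w 45.2 ff 31.6 q [-0.16  0.28 -0.77  1.6   0.2   1.34 -1.2 ]
[  1.6  -0.8 172.6]
```

{"fn": "carry_out", "kwargs": {
  "plan": "2 -1 50 0 0 0 0.3; 0 0 50 0 0 0 0.3; 0 0 40 0 0 0 0.3; 0 0 24 0 0 0 0.3; 0 0 6 0 0 0 0.3"
}}

```text
clock: 12.0
tool_pos: [434.7, 387.3, 61.0]
eef_rot: [0.0, 0.789, 0.615, -0.001]
contact_force: [-0.7, -0.3, -1.1]
grip_width: 45.3
finger_force: 31.7
```

{"fn": "carry_out", "kwargs": {
  "plan": "0 0 2 0 0 0 0.3; 0 0 1 0 0 0 0.3; 0 0 0 0 0 0 0.3"
}}

```text
clock: 12.38
tool_pos: [434.7, 389.7, 60.2]
eef_rot: [0.0, 0.788, 0.616, 0.001]
contact_force: [0.5, 0.5, -0.8]
grip_width: 45.4
finger_force: 31.7
```

{"fn": "carry_out", "kwargs": {
  "plan": "0 0 1 0 0 0 0.3; 0 0 0 0 0 0 0.8; 0 0 0 0 0 0 0.8; 0 0 0 0 0 0 0.8"
}}

```text
clock: 12.88
tool_pos: [434.2, 389.3, 58.3]
eef_rot: [-0.0, 0.788, 0.616, -0.0]
contact_force: [-0.6, 0.3, -1.0]
grip_width: 68.2
finger_force: 0.0
```

{"fn": "carry_out", "kwargs": {
  "plan": "0 0 -30 0 0 0 0.8; 0 0 -50 0 0 0 0.8; 0 0 -50 0 0 0 0.8; 0 0 -45 0 0 0 1"
}}

```text
clock: 13.38
tool_pos: [434.2, 389.4, 235.2]
eef_rot: [0.0, 0.788, 0.616, 0.0]
contact_force: [0.7, 1.0, -0.6]
grip_width: 83.7
finger_force: 0.0
```

```bash
cat > fk.py <<'E'
import json,itertools
from go import *
from scipy.optimize import least_squares
D=[json.loads(l) for l in open("log.txt")]
def fk(v,s,q):
    c,h,L1,L2,L3,a,b,e=v
    M=R.from_euler("z",c+s[0]*q[0]);p=np.array([0,0,h])
    M=M*R.from_euler("y",q[1])*R.from_euler("z",s[1]*q[2]);p=p+M.apply([a,0,L1])
    M=M*R.from_euler("y",q[3]);p=p+M.apply([b,0,L2])
    M=M*R.from_euler("z",s[2]*q[4])*R.from_euler("y",q[5]);p=p+M.apply([e,0,L3])
    return p,M*R.from_euler("z",s[3]*q[6])
def res(v,s):
    o=[]
    for q,p,e in D:
        x,M=fk(v,s,q);o+=list(x-p);o+=list(300*(M.as_matrix()[:,2]-rot(e).as_matrix()[:,2]))
    return np.r_[o,np.array(v[5:])*.02]
best=min((( lambda o:(o.cost,s,o.x))(least_squares(res,[0,360,420,400,250,0,0,0],args=(s,))) for s in itertools.product((1,-1),(1,-1),(1,-1),(1,))),key=lambda t:t[0])
if __name__=="__main__":
    o,p,Q=pose();show(o);print(len(D),best[0],best[1],best[2].round(2));print(np.abs(res(best[2],best[1])).reshape(-1)[:-3].reshape(-1,6).max(0).round(1))
    for q,p,e in D[:2]:print((fk(best[2],best[1],q)[1].inv()*rot(e)).as_rotvec().round(2),q[6])
    rows(p:=o["tool_pos"],Q,[468.5,-350,250],down(-21.8),14,1)
    P=r.camera_params("wrist");im=r.get_image("wrist")[:,:,::-1];cv2.imwrite("pics/w5.png",im)
E
python3 fk.py
```

```text
13.38 [434.2 389.4 235.2] ydir -14.0 F [ 0.7  1.  -0.6] w 83.7 ff 0.0 q [-0.16  0.28 -0.77  1.6   0.2   1.34 -1.21]
9 68.57619775785648 (-1, -1, -1, 1) [-8.0000e-02 -4.7734e+02  5.0503e+02  4.3739e+02 -3.6695e+02 -1.7030e+01
  4.6480e+01 -8.1140e+01]
[6.5 3.6 2.8 0.  0.  0. ]
[ 0.   -0.    1.61] -0.05849001412111452
[-0.   -0.   -1.13] 1.3106847846329097
-50.7 15.1 -1.1 0 -0 0.0098 1; -50.5 15.6 -1.1 0 -0 0.0098 1; -50.4 16.1 -1.1 0 -0 0.0098 1; -50.2 16.6 -1.1 0 -0 0.0098 1; -50 17.1 -1.1 0 -0 0.0098 1
-49.9 17.6 -1.1 0 -0 0.0098 1; -49.7 18.1 -1.1 0 -0 0.0098 1; -49.5 18.6 -1.1 0 -0 0.0098 1; -49.3 19 -1.1 0 -0 0.0098 1; -49.1 19.5 -1.1 0 -0 0.0098 1
-48.9 20 -1.1 0 -0 0.0098 1; -48.7 20.5 -1.1 0 -0 0.0098 1; -48.5 20.9 -1.1 0 -0 0.0098 1; -48.3 21.4 -1.1 0 -0 0.0098 1
```

View pics/w5.png

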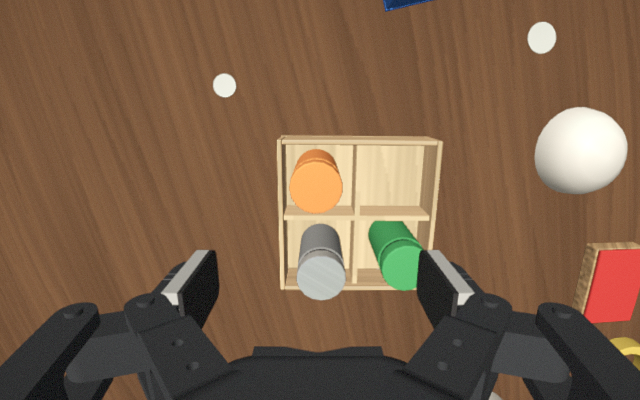

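{"fn": "carry_out", "kwargs": {
  "plan": "-51 15 -2 0 0 0.01 1; -51 15 -2 0 0 0.01 1; -50 16 -2 0 0 0.01 1; -50 17 -2 0 0 0.01 1; -50 17 -2 0 0 0.01 1"
}}

```text
clock: 14.05
tool_pos: [445.5, 123.4, 243.3]
eef_rot: [0.0, 0.803, 0.596, 0.0]
contact_force: [1.5, 0.8, -0.2]
grip_width: 85.4
finger_force: 0.0
```

{"fn": "carry_out", "kwargs": {
  "plan": "-50 18 -1 0 0 0.01 1; -50 18 -1 0 0 0.01 1; -50 19 -1 0 0 0.01 1; -49 19 -1 0 0 0.01 1; -49 19 -1 0 0 0.01 1"
}}

```text
clock: 14.68
tool_pos: [457.4, -141.0, 248.3]
eef_rot: [0.0, 0.818, 0.576, 0.0]
contact_force: [0.6, 0.6, 0.4]
grip_width: 85.3
finger_force: 0.0
```

{"fn": "carry_out", "kwargs": {
  "plan": "-49 20 -1 0 0 0.01 1; -49 20 -1 0 0 0.01 1; -30 14 0 0 0 0 1; 0 0 0 0 0 0 1; 0 0 0 0 0 0 1"
}}

```text
clock: 15.3
tool_pos: [464.2, -277.2, 250.0]
eef_rot: [-0.0, 0.823, 0.568, 0.0]
contact_force: [-0.1, 0.1, 0.6]
grip_width: 85.7
finger_force: 0.0
```

```bash
cat > ik.py <<'E'
from fk import *
lo=np.array([-2.58,-.38,-1.3,.25,-1.5,.08,-2.65]);hi=np.array([2.58,2.09,1.39,2.4,4.64,2.09,2.65])
S=(-1,-1,-1,-1)
def model(L3):
    v=best[2].copy();f=lambda w:res([*w[:4],L3,0,0,0],S)[:-3]
    w=least_squares(f,[0,L3-110,505,437]).x
    v=np.array([*w[:4],L3,0,0,0])
    offs=[(fk(v,S,q)[1].inv()*rot(e)).as_rotvec()[2] for q,p,e in D]
    return v,np.mean(offs),np.sqrt(np.mean(f(w)**2))
def ik(m,p,T,q0):
    v,off,_=m;mid=(lo+hi)/2
    def f(q):
        x,M=fk(v,S,q);M=M*R.from_euler("z",off)
        return np.r_[(x-p)/5,(M.inv()*T).as_rotvec()*50]
    def g(q):return np.r_[f(q),.01*(q-q0)]
    o=least_squares(g,np.clip(q0,lo+.05,hi-.05),bounds=(lo,hi));return o.x,np.abs(f(o.x)).max(),np.minimum(o.x-lo,hi-o.x).min()
if __name__=="__main__":
    o,p,Q=pose();show(o)
    for L3 in(250,330,400):
        m=model(L3);print(L3,m[0].round(2),m[1].round(2),m[2].round(2))
        for psi in(-21.8,68.2,-111.8):
            q1,e1,k1=ik(m,np.array([468.5,-350,115.]),down(psi),o["q"])
            print(" grip",psi,q1.round(2),e1.round(2),k1.round(2))
            for al in(0,30,60,90,-60):
                a=np.deg2rad(al);z=np.array([np.cos(a),np.sin(a),-1])/2**.5
                T=R.from_rotvec(np.pi/4*np.array([np.sin(a),-np.cos(a),0]))*down(psi)
                q,e,k=ik(m,np.array([518,-2.4,150])-103*z,T,q1)
                print("   ",al,(T.as_matrix()[:,2]-z).round(2).any(),q.round(2),"err",e.round(2),"margin",k.round(2))
E
python3 ik.py
```

```text
15.3 [ 464.2 -277.2  250. ] ydir -20.8 F [-0.1  0.1  0.6] w 85.7 ff 0.0 q [ 0.62  0.11 -0.18  1.7   0.02  1.34  0.08]
250 [-7.0000e-02  1.3063e+02  4.8595e+02  4.9454e+02  2.5000e+02  0.0000e+00
  0.0000e+00  0.0000e+00] 1.5 2.09
 grip -21.8 [ 0.69  0.31 -0.14  1.75  0.05  1.09  0.15] 0.0 0.65
    0 False [-0.06 -0.38  0.    2.33 -0.02  0.42 -0.43] err 1.64 margin 0.0
    30 False [ 0.44 -0.26 -0.09  2.25 -0.9   0.85  0.48] err 0.0 margin 0.12
    60 False [ 0.64  0.01 -0.2   2.01 -0.84  1.24  0.39] err 0.0 margin 0.39
    90 False [ 0.67  0.27 -0.34  1.73 -0.62  1.52  0.1 ] err 0.0 margin 0.57
    -60 False [ 0.12  0.01 -0.69  2.02  0.85  1.24 -1.29] err 0.0 margin 0.38
 grip 68.2 [ 0.89  0.33 -0.39  1.75  0.14  1.1   1.65] 0.0 0.65
    0 False [-0.06 -0.38  0.    2.33 -0.02  0.42  1.14] err 1.64 margin 0.0
    30 False [ 0.63 -0.27 -0.26  2.25 -0.95  0.89  2.09] err 0.0 margin 0.11
    60 False [ 0.87  0.01 -0.43  2.01 -0.84  1.24  1.96] err 0.0 margin 0.39
    90 False [ 0.9   0.31 -0.62  1.73 -0.55  1.48  1.61] err 0.0 margin 0.61
    -60 False [ 0.34  0.01 -0.91  2.02  0.85  1.2
[... 2701 characters left out ...]
err 0.0 margin 0.0
    60 False [ 1.03  0.09 -0.38  2.04 -0.77  1.31  2.16] err 0.0 margin 0.36
    90 False [ 0.99  0.46 -0.59  1.64 -0.44  1.51  1.7 ] err 0.0 margin 0.58
    -60 False [ 0.04  0.12 -0.89  2.05  0.86  1.38  0.  ] err 0.0 margin 0.35
 grip -111.8 [ 0.5   0.31  0.09  1.75 -0.03  1.09 -1.35] 0.0 0.65
    0 False [ 0.01 -0.38 -0.    2.37 -0.16  0.56 -1.82] err 10.14 margin 0.0
    30 False [ 0.34 -0.35  0.25  2.4  -0.83  0.92 -0.9 ] err 0.0 margin 0.0
    60 False [ 0.58  0.08  0.09  2.04 -0.8   1.33 -0.95] err 0.0 margin 0.36
    90 False [ 0.6   0.4  -0.08  1.64 -0.6   1.6  -1.3 ] err 0.0 margin 0.49
    -60 False [ 0.75 -0.38 -1.3   2.12  0.41  1.03 -2.65] err 5.4 margin 0.0
```

```bash
python3 - <<'E'
from go import *
P=r.camera_params("wrist");im=r.get_image("wrist")
o,p,Q=pose();show(o)
h=cv2.cvtColor(im,cv2.COLOR_RGB2HSV).astype(int)
og=(h[...,0]>2)&(h[...,0]<24)&(h[...,1]>150)&(h[...,2]>70)
og=cv2.morphologyEx(og.astype(np.uint8),cv2.MORPH_CLOSE,np.ones((9,9)))>0
for y0 in(-.38,-.2):print(fit([(P,og)],lambda v:box(*v,38,132,167),[468.5,-350,y0],(6,6,.1)))
w=im[:,:,::-1].copy()
for z in(132,167):cv2.polylines(w,[proj(P,box(468.5,-350,-.38,38,z,z)[::2][[0,1,3,2]]).astype(int)],True,(255,0,255),1)
cv2.polylines(w,[proj(P,cyl(468.5,-350,34,58,58)[::2]).astype(int)],True,(0,0,255),1)
cv2.imwrite("pics/w6.png",w)
E
```

```text
15.35 [ 464.3 -276.9  250.2] ydir -20.8 F [-0.  -0.3  0.4] w 85.0 ff 0.0 q [ 0.62  0.11 -0.18  1.7   0.02  1.34  0.08]
(array([ 4.69266e+02, -3.47976e+02, -3.53000e-01]), np.float64(0.081))
(array([ 4.69569e+02, -3.46946e+02, -3.51000e-01]), np.float64(0.082))
```

View pics/w6.png

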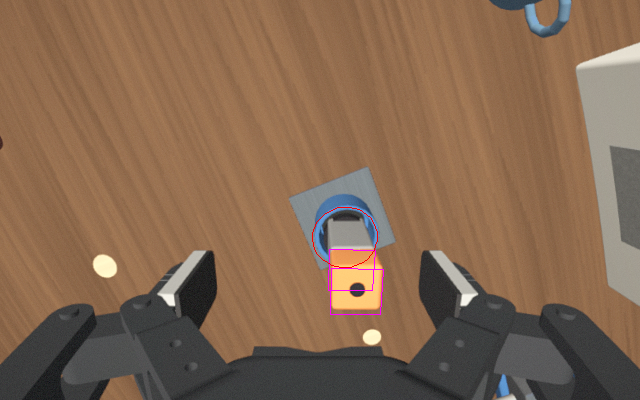

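{"fn": "carry_out", "kwargs": {
  "plan": "-32 15 0 0 0 0 1; -33 15 0 0 0 0 1; 0 0 0 0 0 0 1; 0 0 0 0 0 0 1"
}}

```text
clock: 15.85
tool_pos: [469.5, -348.0, 250.3]
eef_rot: [-0.0, 0.823, 0.568, 0.0]
contact_force: [-0.1, 0.6, -0.5]
grip_width: 85.6
finger_force: 0.0
```

```bash
python3 - <<'E'
from go import *
o,p,Q=pose();show(o);print(Q.inv().apply(np.array([469,-348,115])-p).round(1))
E
```

```text
15.85 [ 469.5 -348.   250.3] ydir -20.8 F [-0.1  0.6 -0.5] w 85.6 ff 0.0 q [ 0.68  0.2  -0.14  1.6   0.03  1.35  0.18]
[ -0.2  -0.4 135.3]
```

{"fn": "carry_out", "kwargs": {
  "plan": "0 0 40 0 0 0 1; 0 0 40 0 0 0 1; 0 0 35 0 0 0 1; 0 0 20 0 0 0 1; 0 0 0 0 0 0 0.4",
  "newtons": 30
}}

```text
clock: 16.48
tool_pos: [468.6, -347.4, 114.2]
eef_rot: [-0.001, 0.823, 0.568, -0.0]
contact_force: [-0.4, -0.0, 0.1]
grip_width: 69.6
finger_force: 0.0
```

{"fn": "carry_out", "kwargs": {
  "plan": "0 0 0 0 0 0 0.4; 0 0 0 0 0 0 0.25; 0 0 0 0 0 0 0.25; 0 0 0 0 0 0 0.25; 0 0 0 0 0 0 0.25"
}}

```text
clock: 17.1
tool_pos: [469.5, -349.6, 116.8]
eef_rot: [0.001, 0.823, 0.567, 0.0]
contact_force: [-2.3, 2.1, 7.0]
grip_width: 37.7
finger_force: 32.4
```

{"fn": "carry_out", "kwargs": {
  "plan": "0 0 0 0 0 0 0.2; 0 0 0 0 0 0 0.2; 0 0 0 0 0 0 0.2",
  "newtons": 80
}}

```text
clock: 17.48
tool_pos: [469.6, -349.6, 117.0]
eef_rot: [0.001, 0.823, 0.567, 0.0]
contact_force: [-2.2, 2.5, 7.1]
grip_width: 37.4
finger_force: 79.3
```

{"fn": "carry_out", "kwargs": {
  "plan": "0 0 -15 0 0 0 0.2; 0 0 -20 0 0 0 0.2; 0 0 -25 0 0 0 0.2; 0 0 -25 0 0 0 0.2; 0 0 -25 0 0 0 0.2"
}}

```text
clock: 18.1
tool_pos: [468.9, -349.6, 227.0]
eef_rot: [0.0, 0.823, 0.567, 0.0]
contact_force: [0.8, -0.0, -3.0]
grip_width: 37.5
finger_force: 80.1
```

{"fn": "carry_out", "kwargs": {
  "plan": "0 0 -30 0 0 0 0.2; 0 0 -30 0 0 0 0.2; 0 0 0 0 0 0 0.2"
}}

```text
clock: 18.48
tool_pos: [469.9, -350.2, 288.5]
eef_rot: [0.002, 0.823, 0.567, 0.001]
contact_force: [1.2, 0.3, -3.2]
grip_width: 36.8
finger_force: 80.6
```

```bash
python3 - <<'E'
from ik import *
o,p,Q=pose();show(o)
z=Q.as_matrix()[:,2]
T=Q*R.from_rotvec([0,np.pi/4,0])
for sg in(1,-1):
    T=Q*R.from_rotvec([0,sg*np.pi/4,0]);print(sg,T.as_matrix()[:,2].round(3))
    if T.as_matrix()[1,2]>0:
        tgt=np.array([518,-2.4,152])-105*T.as_matrix()[:,2]
        print(tgt.round(1),ik(model(330),tgt,T,o["q"]))
        rows(p,Q,tgt+[0,0,40],T,9,.2)
E
```

```text
18.48 [ 469.9 -350.2  288.5] ydir -20.9 F [ 1.2  0.3 -3.2] w 36.8 ff 80.6 q [ 0.68  0.18 -0.13  1.54  0.02  1.42  0.18]
1 [ 0.255  0.659 -0.708]
[491.2 -71.6 226.3] (array([ 0.72120457,  0.12813193, -0.19147134,  1.93409773, -0.75081226,
        1.37513061,  0.43275911]), np.float64(1.7388874590240633e-06), np.float64(0.4659022662732575))
29.8 -8.8 2.4 0 0.0873 -0 0.2; 29.5 -8.8 5 0 0.0873 -0 0.2; 28.9 -8.8 7.5 0 0.0873 -0 0.2; 28.1 -8.8 10 0 0.0873 -0 0.2; 27.2 -8.8 12.4 0 0.0873 -0 0.2
26 -8.8 14.7 0 0.0873 -0 0.2; 24.6 -8.8 17 0 0.0873 -0 0.2; 23 -8.8 19 0 0.0873 -0 0.2; 21.3 -8.8 21 0 0.0873 -0 0.2
-1 [-0.249 -0.663 -0.706]
```

{"fn": "carry_out", "kwargs": {
  "plan": "30 -9 2 0 0.087 0 0.2; 29 -9 5 0 0.087 0 0.2; 29 -9 8 0 0.087 0 0.2; 28 -9 10 0 0.087 0 0.2; 27 -9 12 0 0.087 0 0.2"
}}

```text
clock: 19.1
tool_pos: [479.3, -193.9, 272.5]
eef_rot: [-0.124, 0.804, 0.554, 0.178]
contact_force: [0.7, 0.5, -2.2]
grip_width: 37.0
finger_force: 80.4
```

{"fn": "carry_out", "kwargs": {
  "plan": "26 -9 15 0 0.087 0 0.2; 25 -9 17 0 0.087 0 0.2; 23 -9 19 0 0.087 0 0.2; 21 -9 21 0 0.087 0 0.2; 0 0 0 0 0 0 0.2"
}}

```text
clock: 19.73
tool_pos: [487.2, -69.1, 261.5]
eef_rot: [-0.218, 0.761, 0.524, 0.313]
contact_force: [-0.2, -0.0, -2.7]
grip_width: 37.3
finger_force: 80.6
```

{"fn": "carry_out", "kwargs": {
  "plan": "0 0 0 0 0 0 0.2; 0 0 0 0 0 0 0.2; 0 0 0 0 0 0 0.2"
}}

```text
clock: 20.1
tool_pos: [488.8, -71.0, 263.7]
eef_rot: [-0.216, 0.761, 0.525, 0.314]
contact_force: [0.6, -0.2, -2.3]
grip_width: 36.9
finger_force: 80.7
```

```bash
python3 - <<'E'
from go import *
o,p,Q=pose();show(o);z=Q.as_matrix()[:,2];print("pad",(p+105*z).round(1),"z",z.round(3))
print(Q.inv().apply(np.array([518,-2.4,151])-p-105*z).round(1))
P=r.camera_params("scene");im=r.get_image("scene")[:,:,::-1].copy()
for d in(105,-51):
  cv2.circle(im,tuple(proj(P,[p+d*z])[0].astype(int)),2,(255,0,255),-1)
a=cv2.resize(im[60:240,200:480],None,fx=2.5,fy=2.5);cv2.imwrite("pics/s7.png",a)
E
```

```text
20.1 [488.8 -71.  263.7] ydir -20.9 F [ 0.6 -0.2 -2.3] w 36.9 ff 80.7 q [ 0.77  0.1  -0.21  1.9  -0.76  1.39  0.44]
pad [515.2  -1.9 189.3] z [ 0.252  0.658 -0.709]
[-26.6   2.7  27.5]
```

View pics/s7.png

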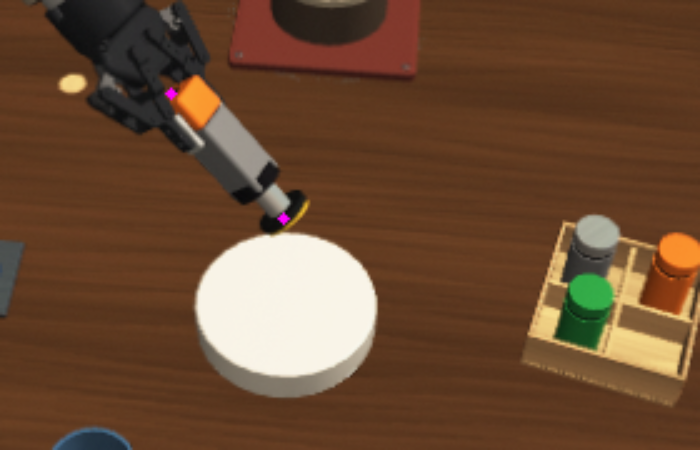

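{"fn": "carry_out", "kwargs": {
  "plan": "-9 1 9 0 0 0 0.2; -9 1 9 0 0 0 0.2; -9 1 9 0 0 0 0.2; 0 0 0 0 0 0 0.2; 0 0 0 0 0 0 0.2"
}}

```text
clock: 20.78
tool_pos: [491.5, -71.7, 225.4]
eef_rot: [-0.217, 0.761, 0.524, 0.314]
contact_force: [-0.5, -0.6, -2.1]
grip_width: 36.9
finger_force: 80.7
```

{"fn": "carry_out", "kwargs": {
  "plan": "0 0 0 0 0 0 0.2; 0 0 0 0 0 0 0.2; 0 0 0 0 0 0 0.2; 0 0 0 0 0 0 0.2"
}}

```text
clock: 21.28
tool_pos: [491.4, -71.7, 225.4]
eef_rot: [-0.216, 0.761, 0.525, 0.314]
contact_force: [-0.3, 0.3, -2.8]
grip_width: 37.2
finger_force: 80.7
```

```bash
python3 - <<'E'
from go import *
o,p,Q=pose();show(o);z=Q.as_matrix()[:,2];print("pad",(p+105*z).round(1),"z",z.round(3),np.abs(o["joint_velocities"]).max())
P={n:r.camera_params(n) for n in("scene","top")}
for n in P:
  im=r.get_image(n)[:,:,::-1].copy()
  cv2.circle(im,tuple(proj(P[n],[p+105*z])[0].round().astype(int)),1,(255,0,255),-1)
  cv2.imwrite(f"pics/{n}8.png",im)
a=cv2.resize(cv2.imread("pics/scene8.png")[60:240,240:480],None,fx=2.5,fy=2.5)
cv2.imwrite("pics/s8.png",a)
E
```

```text
21.27 [491.4 -71.7 225.4] ydir -20.9 F [-0.3  0.3 -2.8] w 37.2 ff 80.7 q [ 0.77  0.15 -0.21  1.94 -0.76  1.33  0.49]
pad [517.8  -2.5 151. ] z [ 0.251  0.659 -0.709] 0.00234693213056713
```

View pics/s8.png

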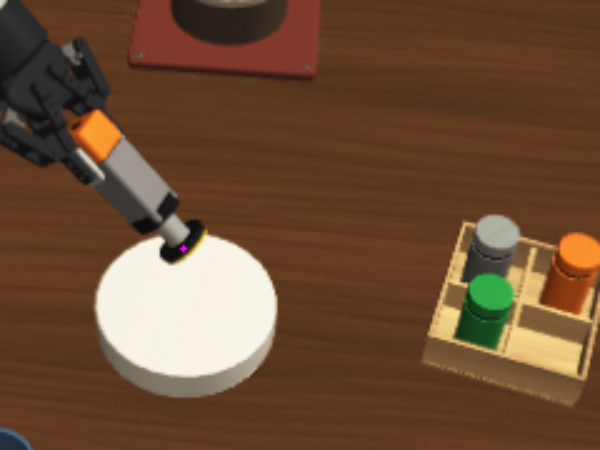

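The scene view shows the sander leaning over the disc, pad at about (185,247) and clear of it. All three pots are upright in the crate. Handing in.

```bash
python3 -c "
from plant import r
print(r.sign_off())"
```

```text
the job is handed in; nothing more can be done
None
```

The job is handed in at about 21 s: the orange and green pots stand upright in two free crate cells, and the arm is holding the sander still at 45°, its pad (by arm pose and grip offset) over the disc's middle and about 81 mm above it; no verdict came back.

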